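# Drained slide rack from drip peg into slide dish

## Robot

A 6-joint arm with a two-finger parallel gripper is mounted at the origin on the work surface. World frame = base frame: x ahead of the robot, y to its left, z up, the work surface at z = 0. Lengths are in mm, angles in rad, forces in N, time in s.
With the tool pointing down it reaches from about 350 to 975 mm from the base axis. Payload 4.9 kg.
Tool frame: the origin (TCP) lies between the finger pads, 19 mm behind the fingertips; this is the grasp point; z points along the fingers, y is the line along which they close (so a half turn about z gives the same grasp; the last joint's range is limited). The gripper opens to 85 mm and grips with 20 to 120 N. Pads are 22 mm wide; open, the fingers measure 114 mm over their backs; the gripper's body (76 mm by 85 mm) begins 54 mm behind the grasp point. The pads swing forward as they close: fully open they stand 13 mm farther back than shut.
Start: joints at [1.229, 0.053, 1.613, -0, 1.476, -0.119], TCP at [138.092, 609.535, 250.004] pointing down, gripper open.
Joint ranges: [-3.01, 3.01], [-1.01, 2.22], [0.06, 2.58], [-1.02, 4.17], [0.09, 2.62], [-3.14, 3.14]. Speed limits (rad/s): [2.57, 2.57, 3.14, 3.14, 3.14, 3.14].

## Interface

Orientations are given as a rotation vector (axis times angle).
In Python, from bench import robot gives the robot as it stands.
- The arm moves only by the tool servo_tool, never from a script. Its argument "increments" is a list of rows, each an object of numbers: "tx", "ty", "tz": the shift along the tool's x, y, z as a fraction of full scale; "twist": the turn about the tool's z as a fraction of full scale. A call has 1 to 8 rows; each row is the pose to reach, as a shift and turn from the pose commanded when the call began, along the tool's axes at that moment; what a row does not reach only later rows make up. Full scale, the value 1, is 8 cm for a shift and pi/2 rad for a turn. A row lasts 1/8 s, in which the tool goes at most 62.5 mm and 10.7 degrees, less where a joint would pass 70% of its speed; a pose out of reach is approached as far as the arm can. A call with a number of a shift or a turn outside -1 to 1 is refused whole. A call with a gripper value outside its range is refused whole. "gripper" is the opening, from 0 (shut) to 1 (fully open), set as the call begins (left out, the last holds). The fingers move at their own pace and stop on an object; "grip_force" is the grip in N (left out, the last holds). Time passes only in rows, so rows that repeat a pose let the fingers close. It gives the time, the measured TCP pose, the force, the opening and the grip force at its end, in the units of the state.
- robot.read_state(): the state, without advancing time (a new reading comes with each control period).
- robot.get_image(name): name is "scene" or "top" or "wrist"; returns the picture (420x560x3 uint8, blue, green, red); there is no depth.
- robot.get_calibration(name): a dict with "fov_y" (degrees; the focal length in pixels is half the picture's height over the tangent of half this angle, whatever the lens; pixels are square), "cx", "cy" (the principal point, pixels), "rvec" (rotation vector, rad) and "tvec" (3), from world to camera coordinates, as OpenCV has them; the wrist camera has in their place "hand_eye" (4x4, takes a point from camera to tool coordinates, whose origin is the TCP and whose axes are the flange's). Camera axes: x right, y down, z forward; pixel columns grow to the right and rows downward; lengths in mm; the calibration is good to about 2 mm. A picture is of the moment at which its call begins: read the wrist's pose just before it. get_calibration takes no time and is no camera call.
- robot.sign_off(): hands the job in; it is judged then, once.
The state is a dict: "clock": time; "joints": joint angles; "dq": joint speeds; "tau": joint torques, N m; "tool_pos": TCP position; "ee_rot": TCP orientation; "wrist_force": force on the tool from outside, world axes, zero at the start; "wrist_torque": the same for the moment, N m; "grip_width": finger opening in mm; "grip_force": force on a finger pad.
Only numpy, scipy, OpenCV 4.12 (cv2) and the standard library are available. Lean on these libraries where they do the work, as an engineer would, in place of code of your own. Each camera call takes 0.05 s, during which the arm holds its last target. There are 200 camera calls.

## Task

The rack of glass slides has finished draining and has to wait in its dish for the microscope. First take the lid off the slide dish and lay it gently on the dark rubber mat, handle up; then lift the rack that holds slides up and off its peg and, keeping it upright, lower it gently into the open dish until it stands flat on the dish floor. Leave the empty rack hanging and the other things on the bench where they are.

Things in the scene. Friction and masses are not known exactly. Their poses are not given: they have to be found in the camera images.
- full_rack: dark steel slide rack with eight upright glass slides, broad white labels, about 260 g; hangs from either of the stand's pegs. Basket 56 (x) x 86 (y, along the slides) x 30 mm high; slide tops 31 mm up. A 6 mm wire bail rises from the middle of the short ends to shoulders at y +-30, z 85 mm, then to an apex over the centre. Origin: centre of the underside, z up. Half-turn symmetric
- full_rack_grip (a point): centre of the black grip block on the full rack's bail, 119 mm above the underside. Block 16 (x) x 20 (y) mm, from z = 97 to 133 mm. Put the TCP here, tool down, fingers closing along the rack's y. The bail's apex, which rests on the peg, is just below the block (wire centre at z = 95 mm)
- empty_rack: the same rack without slides, about 180 g, hanging on the other peg; must stay there
- stand: drip stand fixed to the bench: grey base plate 140 x 200 x 12 mm, central post, cross bar along y at height 173 mm, and two steel pegs (8 mm bar) at y = +-90 mm pointing to the stand's -x, with upturned tips. To free a rack raise it about 32 mm (24 to 45: more, and the slides meet the peg from below), then move it along the stand's -x by 70 mm or more. Origin: foot of the post, z up
- peg_left (a point): dip of the peg at the stand's +y side, where a rack hangs: 60 mm out from the cross bar, bar centre 165 mm above the bench. From here the peg rises to its tip 30 mm farther out (top 191 mm above the bench)
- peg_right (a point): the same for the peg at the stand's -y side
- dish: loose open grey plastic slide dish, 900 g, outside 80 (x) x 110 (y) x 65 mm high, walls and floor 5 mm, inside 70 x 100 x 60 mm: the rack goes in with 7 mm to spare on each side, its long side along the dish's long side (y). Covered by the lid at the start. Origin: centre of the underside, z up
- dish_in (a point): centre of the dish's inner floor, 5 mm above its underside; axes as the dish
- lid: loose grey plastic lid, 180 g, lying on the dish: plate 86 (x) x 116 (y) x 6 mm over a plug 66 x 96 mm that drops 6 mm into the dish mouth with 2 mm to spare. Black handle bar on top, 14 (x) x 44 (y) mm, rising 27 mm from the plate. Origin: centre of the plug's underside (12 mm below the plate's top), z up
- lid_grip (a point): point on the axis of the lid's handle bar, 30 mm above the lid's origin (18 mm above the plate's top); grip the bar across the lid's x, TCP 4 mm above this point so that the fingertips clear the plate
- mat: dark rubber mat fixed to the bench, 150 (x) x 180 (y) x 3 mm. Origin: centre of its underside, on the bench
- coverslip_box: small closed green box 75 x 55 x 26 mm, bystander; origin at the centre of its underside
- bottle: amber reagent bottle, 56 mm across, 130 mm high, bystander; origin at the centre of its underside
- petri: shallow glass dish, 88 mm across, 16 mm high, bystander; origin at the centre of its underside
Mind the look-alikes: they are no part of the job. Leave any green look-alike of the full_rack alone. What is shaped like the lid but red is not meant.

How it is judged (in metres and radians):
On the way, in this order (a step that is already met when the one before it is completed fails the run):
1. the lid lies on the mat, handle up, let go (x of lid in the frame of mat between -0.075 and 0.075 m and y of lid in the frame of mat between -0.09 and 0.09 m and z of lid in the frame of mat below 0.008 m and angle between lid's own z axis and vertical below 0.1 rad and contact force between lid and mat above 0.3 N and contact force between lid and the fingers below 0.05 N), for 0.2 s.
2. the full rack has been lifted off its peg and hangs clear of the stand (contact force between full_rack and stand below 0.05 N and distance between full_rack_grip and peg_left above 0.09 m and distance between full_rack_grip and peg_right above 0.09 m and height (world z) of full_rack above 0.07 m and angle between full_rack's own z axis and vertical below 0.5 rad), for 0.1 s.
At the end, for the whole second after the job is handed in: Lid still, flat, handle up, released on the mat, its centre over the mat; full rack still, upright (0.08 rad), released in the dish, underside within 4 mm of its floor, centre within 12 mm of the dish's in x and y; dish flat on the bench; empty rack hanging within 40 mm of its start (all of step 1 and x of full_rack in the frame of dish_in between -0.012 and 0.012 m and y of full_rack in the frame of dish_in between -0.012 and 0.012 m and z of full_rack in the frame of dish_in between -0.004 and 0.004 m and angle between full_rack's own z axis and vertical below 0.08 rad and angle between dish's own z axis and vertical below 0.05 rad and height (world z) of dish below 0.006 m and linear speed of each of full_rack, lid below 0.02 m/s and contact force between full_rack and the fingers below 0.05 N and distance of empty_rack from where it was at the start of the episode below 0.04 m); the robot touches nothing.
It fails at once if the full rack is tipped by more than 40 degrees (angle between full_rack's own z axis and vertical above 0.7 rad).
It fails at once if the full rack is dropped (falls untouched by the fingers at over 0.6 m/s) or meets the dish at over 0.25 m/s ((contact force between full_rack and the fingers below 0.05 N and linear speed of full_rack above 0.6 m/s) or (contact force between full_rack and dish above 2 N and linear speed of full_rack above 0.25 m/s)).
It fails at once if the lid is dropped (falls untouched by the fingers at over 0.6 m/s) or meets the mat at over 0.25 m/s ((contact force between lid and the fingers below 0.05 N and linear speed of lid above 0.6 m/s) or (contact force between lid and mat above 2 N and linear speed of lid above 0.25 m/s)).
It fails at once if the empty rack is moved by more than 60 mm (distance of empty_rack from where it was at the start of the episode above 0.06 m).
It fails at once if a bystander is moved by more than 30 mm (distance of any of coverslip_box, bottle, petri from where it was at the start of the episode above 0.03 m).
It also fails if it takes over 62 s, if anything falls off the work surface, if the arm or the gripper's body presses on something with over 40 N, if the wrist force passes 120 N, or if a joint passes its speed limit or range.

## Working session

There is one attempt and no reset: what is moved stays moved. The work goes in short steps, Python scripts to look and compute and a tool call to move; the robot and the scene stay as the last step left them, time stands still between calls to the robot, and variables do not carry over. Pictures are saved under pics/ and viewed, at most 10 in all, crops included, and the job is handed in when it is done.

Besides the shell and the picture viewer there is one more tool, called as a command line: name --argument value ..., lists and objects as JSON in quotes. servo_tool: Moves the arm, as the interface text tells. Its arguments: {"type":"object","properties":{"increments":{"type":"array"},"gripper":{"type":"number"},"grip_force":{"type":"number"}},"required":["increments"]}

```bash
mkdir -p pics; python3 - <<'E'
from bench import robot
import cv2
for n in("scene","top"):
    cv2.imwrite(f"pics/{n}0.png",robot.get_image(n)); print(n,robot.get_calibration(n))
print(robot.get_calibration("wrist")); s=robot.read_state(); print(s)
E
```

```text
scene {'fov_y': 55.46231336615323, 'cx': 279.6939554693512, 'cy': 210.67296751412056, 'rvec': array([ 2.16510413,  0.70450285, -0.30491171]), 'tvec': array([-421.13464218,  -70.43265788, 1294.16298634])}
top {'fov_y': 52.28107672007637, 'cx': 276.85172743649116, 'cy': 213.50498931314812, 'rvec': array([ 2.10432031, -2.10651745,  0.2272058 ]), 'tvec': array([  12.45264151,  559.94159232, 1197.76560227])}
{'fov_y': 70.18534877318201, 'cx': 277.9145118642567, 'cy': 199.82682983895572, 'hand_eye': array([[-8.31531854e-04, -9.54752765e-01, -2.97399506e-01,
         7.56526136e+01],
       [ 9.99999653e-01, -8.08613849e-04, -2.00085260e-04,
        -4.73279524e-01],
       [-4.94494042e-05, -2.97399569e-01,  9.54753106e-01,
        -1.23790527e+02],
       [ 0.00000000e+00,  0.00000000e+00,  0.00000000e+00,
         1.00000000e+00]])}
{'clock': 0.1, 'joints': array([ 1.22900684e+00,  5.33073825e-02,  1.61418051e+00, -3.55511862e-06,
        1.47598081e+00, -1.18966512e-01]), 'dq': array([ 1.62230210e-03, -2.08286890e-03, -8.90283288e-04,  2.20340630e-03,
       -6.23796878e-05,  4.49932468e-04]), 'tau': array([ 2.84888010e-04, -3.94904709e+01, -3.71361852e+01, -1.52170710e-04,
        3.97499578e-03,  1.66253204e-05]), 'tool_pos': array([137.9147185 , 609.04649971, 248.86143187]), 'ee_rot': array([-3.49237952e-01, -3.12169172e+00,  2.86992451e-03]), 'wrist_force': array([-0.41903515,  0.51447198,  0.1546969 ]), 'wrist_torque': array([-0.00719681, -0.07543978, -0.02645929]), 'grip_force': 0.0, 'grip_width': 85.40412061184115}
```

View pics/scene0.png

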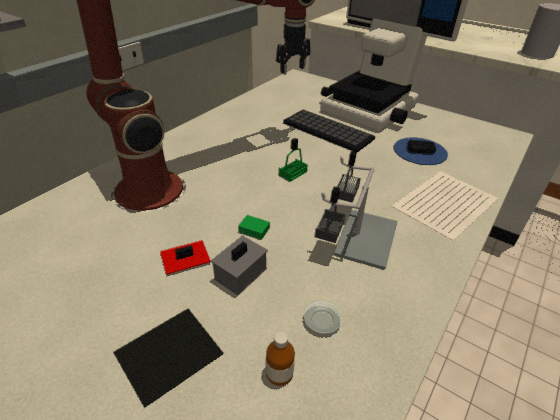

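View pics/top0.png

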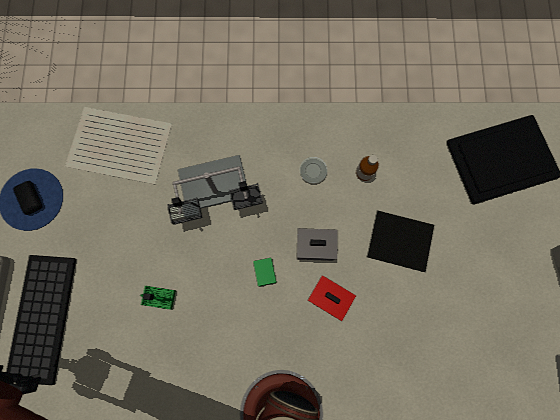

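The scene view shows the grey dish with its lid at about (240,262), the mat at (168,355), and racks on the stand at (348,188) and (330,225). In the top view the dish is at (317,243), the mat at (401,241), and the racks at (185,210) and (246,195). The red lid and the green rack are decoys. I'll enlarge crops next.

```bash
python3 - <<'E'
import cv2,numpy as np
def crop(n,x,y,w,h,k):
    im=cv2.imread(f"pics/{n}0.png")[y:y+h,x:x+w]
    im=cv2.resize(im,None,fx=k,fy=k,interpolation=cv2.INTER_CUBIC)
    im=cv2.convertScaleAbs(im,alpha=1.6,beta=15)
    for i in range(0,w,10):
        cv2.line(im,(i*k,0),(i*k,6 if i%20 else 14),(0,0,255),1)
        if i%20==0: cv2.putText(im,str(x+i),(i*k+2,22),0,.4,(0,0,255))
    for i in range(0,h,10):
        cv2.line(im,(0,i*k),(6 if i%20 else 14,i*k),(0,0,255),1)
        if i%20==0: cv2.putText(im,str(y+i),(14,i*k+4),0,.4,(0,0,255))
    return im
a=crop("top",160,150,110,84,7)
cv2.imwrite("pics/c1.png",a)
b=crop("scene",305,145,110,85,7); b=crop("scene",300,140,110,110,5)
c=crop("scene",200,225,80,75,5)[:,:250*1+0] if 0 else crop("scene",205,230,50+10,60,4)
d=crop("top",290,225,60,40,4)
col=np.zeros((550,240,3),np.uint8); col[:240]=c; col[240:400]=d
cv2.imwrite("pics/c2.png",np.hstack([b,col]))
E
```

```text
(no output)
```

View pics/c1.png

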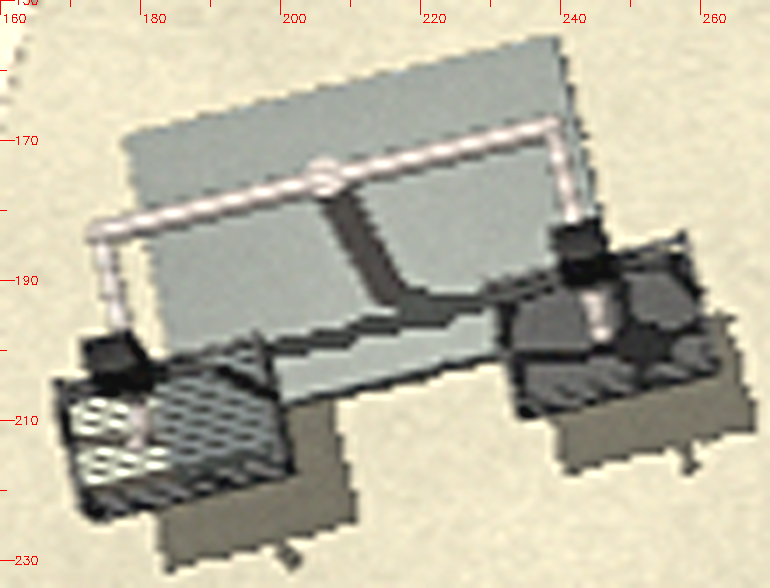

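View pics/c2.png

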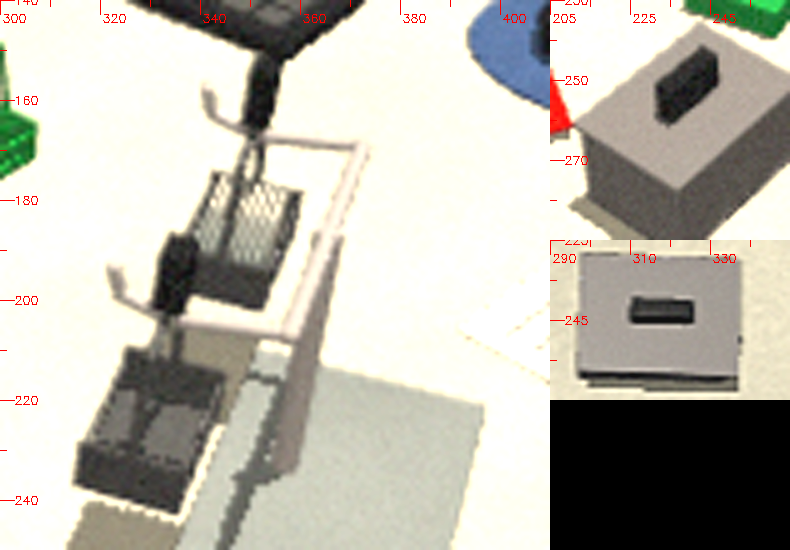

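The crops show the full rack (white labels) on the peg at image left. Its grip block top is near top (176,201), and its centre in the scene view is near (351,158). The lid handle top is near top (318,242) and scene (239,246.5). Next I triangulate these.

```bash
cat > h.py <<'E'
import numpy as np,cv2
from scipy.spatial.transform import Rotation as R
from bench import robot
def cam(n,st=None):
    c=robot.get_calibration(n); f=210/np.tan(np.radians(c["fov_y"])/2)
    if n=="wrist":
        T=np.eye(4);T[:3,:3]=R.from_rotvec(st["ee_rot"]).as_matrix();T[:3,3]=st["tool_pos"]
        M=np.linalg.inv(T@c["hand_eye"])
    else:
        M=np.eye(4);M[:3,:3]=R.from_rotvec(c["rvec"]).as_matrix();M[:3,3]=c["tvec"]
    return np.array([[f,0,c["cx"]],[0,f,c["cy"]],[0,0,1]]),M
def ray(n,p,st=None):
    K,M=cam(n,st); d=M[:3,:3].T@np.linalg.inv(K)@[p[0],p[1],1]
    return -M[:3,:3].T@M[:3,3],d/np.linalg.norm(d)
def tri(rays):
    A=sum(np.eye(3)-np.outer(d,d) for o,d in rays); b=sum((np.eye(3)-np.outer(d,d))@o for o,d in rays)
    X=np.linalg.solve(A,b); return X.round(1),[round(float(np.linalg.norm((np.eye(3)-np.outer(d,d))@(X-o))),1) for o,d in rays]
def atz(r,z): o,d=r; return (o+d*(z-o[2])/d[2]).round(1)
def proj(n,X,st=None):
    K,M=cam(n,st); q=K@(M[:3,:3]@np.asarray(X,float)+M[:3,3]); return (q[:2]/q[2]).round(1)
E
python3 - <<'E'
from h import *
t=lambda a,b:tri([ray("top",a),ray("scene",b)])
print("handle top",t((317.9,242),(239.25,246.5)))
print("full block top",t((176,201),(352,150)))
print("empty block top",t((242,184),(334.5,187)))
print("plate", [t(a,b) for a,b in (((297.5,229),(265,249)),((297.5,258),(242.5,235.5)),((337,259),(211,261)),((337.5,230),(237,277.5)))])
print("pegcorners L,R",t((174,183),(371.5,169)),t((238,167),(358,207)))
print("mat",[atz(ray("top",p),3) for p in ((377,211),(434,219),(427,271),(368,262))])
for p in ((124+53.5/7*0+54,0),):pass
print("full rack basket corners top@z~100",[atz(ray("top",(160+x/7,150+y/7)),100) for x,y in ((57,382),(262,340),(292,468),(95,520))])
E
```

```text
handle top (array([ 469.5, -103.8,   97.6]), [0.2, 0.2])
full block top (array([558.6, 271.9, 219.3]), [0.1, 0.1])
empty block top (array([603.5, 101.4, 214.6]), [2.0, 2.0])
plate [(array([509.6, -49.9,  70.6]), [2.9, 2.9]), (array([428.9, -46.3,  67.9]), [1.1, 1.1]), (array([ 425.4, -159.8,   66.9]), [0.3, 0.3]), (array([ 509.8, -163.4,   68. ]), [0.8, 0.8])]
pegcorners L,R (array([618.7, 289.9, 173.2]), [2.1, 2.1]) (array([664.6, 117.1, 172.4]), [1.7, 1.7])
mat [array([ 580.3, -296.8,    3. ]), array([ 554.9, -470.4,    3. ]), array([ 396.2, -436.8,    3. ]), array([ 423.2, -261.7,    3. ])]
full rack basket corners top@z~100 [array([578. , 323.1, 100. ]), array([595.6, 239.9, 100. ]), array([541.9, 225.6, 100. ]), array([520.5, 304.6, 100. ])]
```

servo_tool --increments '[{"tx": -0.2,"ty": -0.25,"twist": 0.12},{"tx": -0.4,"ty": -0.5,"twist": 0.24},{"tx": -0.6,"ty": -0.8,"twist": 0.36},{"tx": -0.77,"ty": -1,"twist": 0.48},{"tx": -0.77,"ty": -1,"twist": 0.6},{"tx": -0.77,"ty": -1,"twist": 0.72},{"tx": -0.77,"ty": -1,"twist": 0.856},{"tx": -0.77,"ty": -1,"twist": 0.856}]' --gripper 1

```text
invalid input at $.increments[0]: expected keys tx, ty, tz, twist
```

servo_tool --increments '[{"tx": -0.2,"ty": -0.25,"tz": 0,"twist": 0.12},{"tx": -0.4,"ty": -0.5,"tz": 0,"twist": 0.24},{"tx": -0.6,"ty": -0.8,"tz": 0,"twist": 0.36},{"tx": -0.77,"ty": -1,"tz": 0,"twist": 0.48},{"tx": -0.77,"ty": -1,"tz": 0,"twist": 0.6},{"tx": -0.77,"ty": -1,"tz": 0,"twist": 0.72},{"tx": -0.77,"ty": -1,"tz": 0,"twist": 0.856},{"tx": -0.77,"ty": -1,"tz": 0,"twist": 0.856}]' --gripper 1

```text
clock: 1.1
tool_pos: [180.4, 517.6, 249.5]
ee_rot: [2.217, 2.225, -0.001]
wrist_force: [-0.3, -0.3, -0.4]
grip_width: 85.4
grip_force: 0.0
```

servo_tool --increments '[{"tx": -0.5,"ty": 0.22,"tz": 0,"twist": 0},{"tx": -0.97,"ty": 0.45,"tz": 0,"twist": 0}]'

```text
clock: 1.35
tool_pos: [216.8, 439.5, 249.6]
ee_rot: [2.213, 2.229, -0.001]
wrist_force: [-0.3, -0.4, 0.8]
grip_width: 85.6
grip_force: 0.0
```

servo_tool --increments '[{"tx": -0.5,"ty": 0.22,"tz": 0,"twist": 0},{"tx": -0.97,"ty": 0.45,"tz": 0,"twist": 0}]'

```text
clock: 1.6
tool_pos: [253.2, 361.6, 249.8]
ee_rot: [2.214, 2.228, -0.0]
wrist_force: [0.1, -0.6, 0.2]
grip_width: 85.3
grip_force: 0.0
```

servo_tool --increments '[{"tx": -0.5,"ty": 0.22,"tz": 0,"twist": 0},{"tx": -0.97,"ty": 0.45,"tz": 0,"twist": 0}]'

```text
clock: 1.85
tool_pos: [289.5, 284.2, 249.8]
ee_rot: [2.214, 2.228, 0.0]
wrist_force: [0.8, -0.3, -0.2]
grip_width: 85.5
grip_force: 0.0
```

servo_tool --increments '[{"tx": -0.5,"ty": 0.22,"tz": 0,"twist": 0},{"tx": -0.97,"ty": 0.45,"tz": 0,"twist": 0}]'

```text
clock: 2.1
tool_pos: [325.8, 206.7, 249.9]
ee_rot: [2.215, 2.228, 0.001]
wrist_force: [0.1, 0.2, 0.2]
grip_width: 85.5
grip_force: 0.0
```

servo_tool --increments '[{"tx": -0.5,"ty": 0.22,"tz": 0,"twist": 0},{"tx": -0.97,"ty": 0.45,"tz": 0,"twist": 0}]'

```text
clock: 2.35
tool_pos: [362.1, 129.2, 249.9]
ee_rot: [2.215, 2.228, 0.001]
wrist_force: [0.1, 0.1, 0.2]
grip_width: 85.7
grip_force: 0.0
```

servo_tool --increments '[{"tx": -0.5,"ty": 0.22,"tz": 0,"twist": 0},{"tx": -0.97,"ty": 0.45,"tz": 0,"twist": 0}]'

```text
clock: 2.6
tool_pos: [398.4, 51.6, 249.9]
ee_rot: [2.215, 2.227, 0.001]
wrist_force: [1.0, 0.7, -0.4]
grip_width: 85.7
grip_force: 0.0
```

servo_tool --increments '[{"tx": -0.5,"ty": 0.22,"tz": 0,"twist": 0},{"tx": -0.97,"ty": 0.45,"tz": 0,"twist": 0}]'

```text
clock: 2.85
tool_pos: [434.6, -25.9, 249.9]
ee_rot: [2.215, 2.227, 0.0]
wrist_force: [-0.2, 0.8, 0.8]
grip_width: 85.6
grip_force: 0.0
```

servo_tool --increments '[{"tx": -0.5,"ty": 0.22,"tz": 0,"twist": 0},{"tx": -0.97,"ty": 0.45,"tz": 0,"twist": 0},{"tx": -0.97,"ty": 0.45,"tz": 0,"twist": 0},{"tx": -0.97,"ty": 0.45,"tz": 0,"twist": 0}]'

```text
clock: 3.35
tool_pos: [470.2, -101.5, 249.6]
ee_rot: [-2.216, -2.226, 0.0]
wrist_force: [-0.8, -0.0, 0.4]
grip_width: 85.6
grip_force: 0.0
```

```bash
python3 - <<'E'
from h import *
s=robot.read_state(); im=robot.get_image("wrist"); print(s["tool_pos"],s["ee_rot"])
im=cv2.convertScaleAbs(im,alpha=1.5,beta=10)
cv2.imwrite("pics/w1.png",im)
for P in ((469,-104,98),(469,-82,98),(469,-126,98)): print(proj("wrist",P,s))
np.save("s1.npy",[s["tool_pos"],s["ee_rot"]])
E
```

```text
[ 470.23860536 -101.49073764  249.59388764] [-2.21564169e+00 -2.22554744e+00  2.31216829e-04]
[276.6 192.1]
[276.7 169.5]
[276.6 213.8]
```

View pics/w1.png

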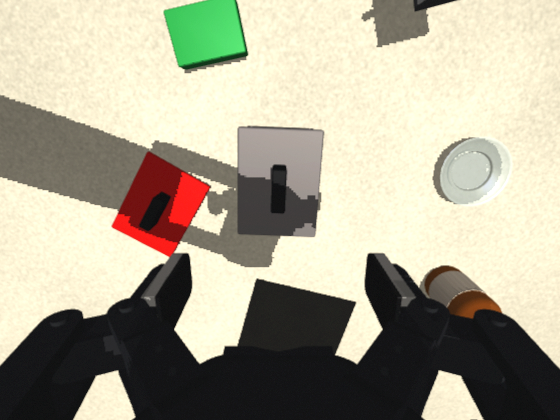

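The wrist view shows the lid handle at about (279,188) and the plate turned slightly clockwise (about 0.044 rad). The handle is within about 3 mm of the estimate. The mat is at the bottom and the bottle and petri dish are on the right. I'm going down to grip.

servo_tool --increments '[{"tx": -0.03,"ty": 0.02,"tz": 0.5,"twist": 0.03},{"tx": -0.03,"ty": 0.02,"tz": 1,"twist": 0.03}]'

```text
clock: 3.65
tool_pos: [472.5, -103.4, 169.9]
ee_rot: [2.266, 2.173, 0.002]
wrist_force: [0.5, 1.0, -0.6]
grip_width: 85.7
grip_force: 0.0
```

servo_tool --increments '[{"tx": 0,"ty": 0,"tz": 0.4,"twist": 0},{"tx": 0,"ty": 0,"tz": 0.6,"twist": 0},{"tx": 0,"ty": 0,"tz": 0.8,"twist": 0},{"tx": 0,"ty": 0,"tz": 0.96,"twist": 0},{"tx": 0,"ty": 0,"tz": 0.96,"twist": 0}]'

```text
clock: 4.28
tool_pos: [471.8, -104.1, 92.5]
ee_rot: [-2.268, -2.172, 0.001]
wrist_force: [-0.6, 0.6, 0.4]
grip_width: 85.4
grip_force: 0.0
```

servo_tool --increments '[{"tx": 0,"ty": 0,"tz": 0,"twist": 0},{"tx": 0,"ty": 0,"tz": 0,"twist": 0},{"tx": 0,"ty": 0,"tz": 0,"twist": 0},{"tx": 0,"ty": 0,"tz": 0,"twist": 0},{"tx": 0,"ty": 0,"tz": 0,"twist": 0},{"tx": 0,"ty": 0,"tz": 0,"twist": 0},{"tx": 0,"ty": 0,"tz": 0,"twist": 0},{"tx": 0,"ty": 0,"tz": 0,"twist": 0}]' --gripper 0 --grip_force 40

```text
clock: 5.28
tool_pos: [472.2, -104.4, 93.6]
ee_rot: [-2.269, -2.172, 0.001]
wrist_force: [-4.3, 0.6, 5.9]
grip_width: 13.0
grip_force: 40.1
```

servo_tool --increments '[{"tx": 0,"ty": 0,"tz": -0.1,"twist": 0},{"tx": 0,"ty": 0,"tz": -0.25,"twist": 0},{"tx": 0,"ty": 0,"tz": -0.45,"twist": 0},{"tx": 0,"ty": 0,"tz": -0.65,"twist": 0},{"tx": 0,"ty": 0,"tz": -0.8,"twist": 0},{"tx": 0,"ty": 0,"tz": -0.8,"twist": 0}]'

```text
clock: 6.02
tool_pos: [473.1, -104.7, 159.0]
ee_rot: [2.267, 2.17, 0.002]
wrist_force: [-0.6, 0.3, -2.5]
grip_width: 13.1
grip_force: 39.1
```

servo_tool --increments '[{"tx": -0.2,"ty": 0.02,"tz": 0,"twist": 0},{"tx": -0.5,"ty": 0.05,"tz": 0,"twist": 0},{"tx": -0.816,"ty": 0.087,"tz": 0,"twist": 0}]'

```text
clock: 6.4
tool_pos: [475.8, -171.1, 156.2]
ee_rot: [-2.268, -2.171, 0.001]
wrist_force: [0.4, 0.3, -1.8]
grip_width: 13.4
grip_force: 39.1
```

servo_tool --increments '[{"tx": -0.4,"ty": 0.04,"tz": 0,"twist": 0},{"tx": -0.816,"ty": 0.087,"tz": 0,"twist": 0}]'

```text
clock: 6.65
tool_pos: [479.7, -237.0, 156.1]
ee_rot: [-2.269, -2.171, 0.001]
wrist_force: [-0.1, 0.4, -1.7]
grip_width: 13.2
grip_force: 39.1
```

servo_tool --increments '[{"tx": -0.4,"ty": 0.04,"tz": 0,"twist": 0},{"tx": -0.816,"ty": 0.087,"tz": 0,"twist": 0}]'

```text
clock: 6.9
tool_pos: [483.7, -302.6, 155.9]
ee_rot: [-2.269, -2.17, 0.001]
wrist_force: [0.2, 0.7, -1.2]
grip_width: 13.2
grip_force: 39.1
```

servo_tool --increments '[{"tx": -0.4,"ty": 0.04,"tz": 0,"twist": 0},{"tx": -0.65,"ty": 0.07,"tz": 0,"twist": 0},{"tx": -0.816,"ty": 0.087,"tz": 0,"twist": 0},{"tx": -0.816,"ty": 0.087,"tz": 0,"twist": 0}]'

```text
clock: 7.4
tool_pos: [488.5, -366.8, 156.9]
ee_rot: [-2.27, -2.171, -0.0]
wrist_force: [-0.1, 0.5, -1.7]
grip_width: 13.2
grip_force: 39.1
```

servo_tool --increments '[{"tx": 0,"ty": 0,"tz": 0.25,"twist": 0},{"tx": 0,"ty": 0,"tz": 0.5,"twist": 0},{"tx": 0,"ty": 0,"tz": 0.75,"twist": 0},{"tx": 0,"ty": 0,"tz": 0.95,"twist": 0},{"tx": 0,"ty": 0,"tz": 1,"twist": 0},{"tx": 0,"ty": 0,"tz": 1,"twist": 0}]'

```text
clock: 8.15
tool_pos: [488.7, -366.4, 77.1]
ee_rot: [-2.269, -2.172, 0.0]
wrist_force: [-0.1, 0.1, -1.7]
grip_width: 13.0
grip_force: 39.1
```

```bash
python3 - <<'E'
from h import *
cv2.imwrite("pics/m1.png",robot.get_image("top")); im=robot.get_image("scene"); 
cv2.imwrite("pics/m2.png",cv2.convertScaleAbs(cv2.resize(im[200:420,60:360],None,fx=2,fy=2),alpha=1.6,beta=10))
E
```

```text
(no output)
```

View pics/m2.png

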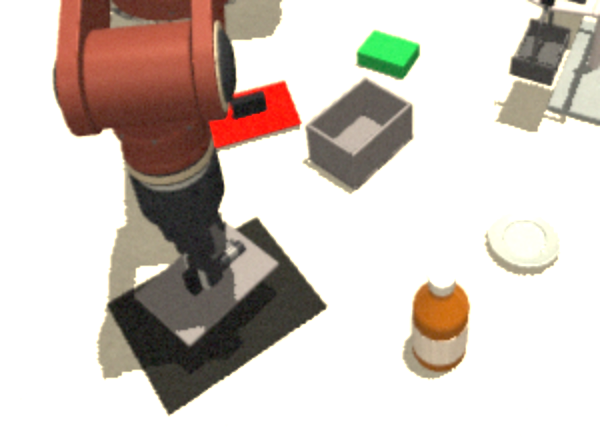

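The dish is now open and the lid is held level over the mat, around (205,285) in the crop. I'm lowering it slowly.

servo_tool --increments '[{"tx": 0,"ty": 0,"tz": 0.12,"twist": 0},{"tx": 0,"ty": 0,"tz": 0.24,"twist": 0},{"tx": 0,"ty": 0,"tz": 0.36,"twist": 0},{"tx": 0,"ty": 0,"tz": 0.42,"twist": 0},{"tx": 0,"ty": 0,"tz": 0.45,"twist": 0},{"tx": 0,"ty": 0,"tz": 0.48,"twist": 0},{"tx": 0,"ty": 0,"tz": 0.5,"twist": 0},{"tx": 0,"ty": 0,"tz": 0.5,"twist": 0}]'

```text
clock: 9.25
tool_pos: [488.8, -366.6, 37.6]
ee_rot: [2.269, 2.172, -0.0]
wrist_force: [-0.4, 0.3, -0.3]
grip_width: 13.3
grip_force: 39.3
```

servo_tool --increments '[{"tx": 0,"ty": 0,"tz": 0.01,"twist": 0},{"tx": 0,"ty": 0,"tz": 0.01,"twist": 0}]'

```text
clock: 9.5
tool_pos: [488.9, -366.6, 37.6]
ee_rot: [2.269, 2.172, -0.0]
wrist_force: [-2.3, 2.6, 5.1]
grip_width: 13.0
grip_force: 40.1
```

servo_tool --increments '[{"tx": 0,"ty": 0,"tz": 0,"twist": 0},{"tx": 0,"ty": 0,"tz": 0,"twist": 0},{"tx": 0,"ty": 0,"tz": 0,"twist": 0},{"tx": 0,"ty": 0,"tz": 0,"twist": 0},{"tx": 0,"ty": 0,"tz": 0,"twist": 0},{"tx": 0,"ty": 0,"tz": 0,"twist": 0},{"tx": 0,"ty": 0,"tz": -0.05,"twist": 0},{"tx": 0,"ty": 0,"tz": -0.1,"twist": 0}]' --gripper 1

```text
clock: 10.5
tool_pos: [488.7, -366.5, 44.7]
ee_rot: [2.269, 2.172, -0.0]
wrist_force: [0.2, -0.1, 0.6]
grip_width: 85.7
grip_force: 0.0
```

servo_tool --increments '[{"tx": 0,"ty": 0,"tz": -0.4,"twist": 0},{"tx": 0,"ty": 0,"tz": -1,"twist": 0}]'

```text
clock: 10.75
tool_pos: [487.5, -365.4, 123.6]
ee_rot: [-2.267, -2.17, 0.0]
wrist_force: [0.5, -1.5, 0.2]
grip_width: 85.4
grip_force: 0.0
```

servo_tool --increments '[{"tx": 0,"ty": 0,"tz": -0.5,"twist": 0},{"tx": 0,"ty": 0,"tz": -1,"twist": 0}]'

```text
clock: 11.0
tool_pos: [488.6, -366.4, 206.4]
ee_rot: [2.269, 2.172, 0.0]
wrist_force: [0.9, 0.2, 0.6]
grip_width: 85.5
grip_force: 0.0
```

servo_tool --increments '[{"tx": 0,"ty": 0,"tz": -0.5,"twist": 0},{"tx": 0,"ty": 0,"tz": -1,"twist": 0},{"tx": 0,"ty": 0,"tz": -1,"twist": 0},{"tx": 0,"ty": 0,"tz": -1,"twist": 0}]'

```text
clock: 11.5
tool_pos: [488.4, -366.2, 283.9]
ee_rot: [-2.269, -2.172, 0.0]
wrist_force: [-1.0, -1.0, -0.4]
grip_width: 85.4
grip_force: 0.0
```

servo_tool --increments '[{"tx": 0.4,"ty": -0.04,"tz": 0,"twist": 0},{"tx": 0.816,"ty": -0.087,"tz": 0,"twist": 0}]'

```text
clock: 11.75
tool_pos: [483.6, -299.8, 281.7]
ee_rot: [-2.267, -2.168, 0.001]
wrist_force: [0.1, -0.2, 0.3]
grip_width: 85.5
grip_force: 0.0
```

servo_tool --increments '[{"tx": 0.4,"ty": -0.04,"tz": 0,"twist": 0},{"tx": 0.816,"ty": -0.087,"tz": 0,"twist": 0}]'

```text
clock: 12.0
tool_pos: [479.5, -233.9, 281.9]
ee_rot: [-2.267, -2.169, 0.001]
wrist_force: [0.1, 0.1, 0.5]
grip_width: 85.3
grip_force: 0.0
```

servo_tool --increments '[{"tx": 0.4,"ty": -0.04,"tz": 0,"twist": 0},{"tx": 0.816,"ty": -0.087,"tz": 0,"twist": 0}]'

```text
clock: 12.25
tool_pos: [475.4, -168.4, 282.0]
ee_rot: [-2.267, -2.17, 0.002]
wrist_force: [0.4, -0.9, -0.5]
grip_width: 85.5
grip_force: 0.0
```

servo_tool --increments '[{"tx": 0.4,"ty": -0.04,"tz": 0,"twist": 0},{"tx": 0.816,"ty": -0.087,"tz": 0,"twist": 0},{"tx": 0.816,"ty": -0.087,"tz": 0,"twist": 0},{"tx": 0.816,"ty": -0.087,"tz": 0,"twist": 0}]'

```text
clock: 12.75
tool_pos: [471.8, -104.5, 283.1]
ee_rot: [-2.268, -2.171, 0.002]
wrist_force: [-0.2, -0.0, 0.3]
grip_width: 85.1
grip_force: 0.0
```

```bash
python3 - <<'E'
from h import *
s=robot.read_state(); im=robot.get_image("wrist"); print(s["tool_pos"],s["ee_rot"])
c,si=np.cos(-.044),np.sin(-.044)
x0,y0=180,90
cr=cv2.convertScaleAbs(cv2.resize(im[y0:y0+200,x0:x0+200],None,fx=3,fy=3,interpolation=cv2.INTER_CUBIC),alpha=1.7,beta=15)
for i in range(0,200,10):
    L=14 if i%20==0 else 6
    cv2.line(cr,(i*3,0),(i*3,L),(0,0,255),1);cv2.line(cr,(0,i*3),(L,i*3),(0,0,255),1)
    if i%40==0: cv2.putText(cr,str(x0+i),(i*3+2,24),0,.4,(0,0,255));cv2.putText(cr,str(y0+i),(16,i*3+4),0,.4,(0,0,255))
cv2.imwrite("pics/w2.png",cr); np.save("s2.npy",[s["tool_pos"],s["ee_rot"]])
for a,b in ((1,1),(1,-1),(-1,-1),(-1,1)):
    u,v=40*a,55*b; print(a,b,proj("wrist",(471.5+c*u-si*v,-104+si*u+c*v,65),s))
t=cv2.imread("pics/m1.png"); 
E
```

```text
[ 471.80322237 -104.48626044  283.07676882] [-2.26820698e+00 -2.17131057e+00  1.95858325e-03]
1 1 [313.8 125.6]
1 -1 [310.6 218.3]
-1 -1 [245.1 218.3]
-1 1 [241.9 125.6]
```

View pics/w2.png

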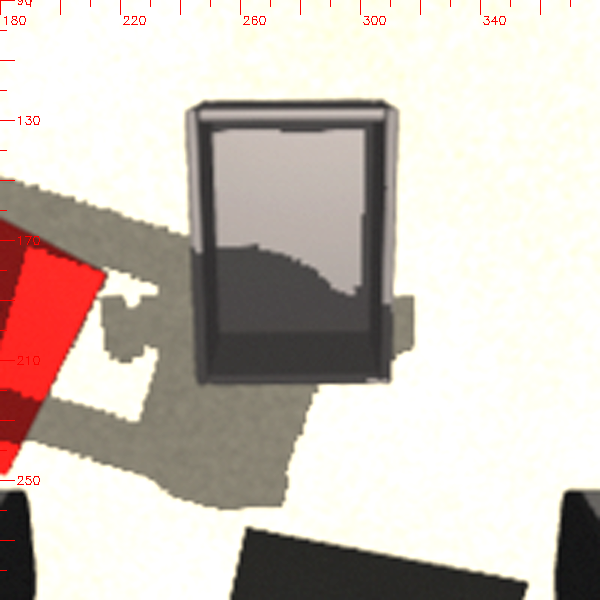

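The open dish rim corners are at about (243,126), (312.5,126.5), (310,217) and (246,217.5). They match the predicted dish pose (471.5, -104, yaw -0.044) to within about 1 px. Next I turn the tool and go above the full rack.

servo_tool --increments '[{"tx": 0,"ty": 0,"tz": 0,"twist": 0.11},{"tx": 0,"ty": 0,"tz": 0,"twist": 0.22},{"tx": 0,"ty": 0,"tz": 0,"twist": 0.33},{"tx": 0,"ty": 0,"tz": 0,"twist": 0.44},{"tx": 0,"ty": 0,"tz": 0,"twist": 0.55},{"tx": 0,"ty": 0,"tz": 0,"twist": 0.66},{"tx": 0,"ty": 0,"tz": 0,"twist": 0.76},{"tx": 0,"ty": 0,"tz": 0,"twist": 0.806}]'

```text
clock: 13.8
tool_pos: [472.1, -105.4, 283.9]
ee_rot: [-3.116, -0.402, 0.001]
wrist_force: [0.3, 0.1, -0.5]
grip_width: 85.3
grip_force: 0.0
```

servo_tool --increments '[{"tx": 0.22,"ty": -0.42,"tz": 0,"twist": 0},{"tx": 0.456,"ty": -0.854,"tz": 0,"twist": 0}]'

```text
clock: 14.05
tool_pos: [490.1, -29.5, 284.0]
ee_rot: [3.116, 0.404, -0.001]
wrist_force: [-0.2, -1.0, 1.1]
grip_width: 85.5
grip_force: 0.0
```

servo_tool --increments '[{"tx": 0.22,"ty": -0.42,"tz": 0,"twist": 0},{"tx": 0.456,"ty": -0.854,"tz": 0,"twist": 0}]'

```text
clock: 14.3
tool_pos: [507.9, 46.6, 284.0]
ee_rot: [3.115, 0.406, -0.001]
wrist_force: [0.3, -1.2, -0.0]
grip_width: 85.1
grip_force: 0.0
```

servo_tool --increments '[{"tx": 0.22,"ty": -0.42,"tz": 0,"twist": 0},{"tx": 0.456,"ty": -0.854,"tz": 0,"twist": 0}]'

```text
clock: 14.55
tool_pos: [525.6, 122.1, 283.9]
ee_rot: [3.115, 0.406, -0.001]
wrist_force: [-0.5, 0.0, 0.5]
grip_width: 85.2
grip_force: 0.0
```

servo_tool --increments '[{"tx": 0.22,"ty": -0.42,"tz": 0,"twist": 0},{"tx": 0.456,"ty": -0.854,"tz": 0,"twist": 0}]'

```text
clock: 14.8
tool_pos: [543.4, 197.5, 283.8]
ee_rot: [3.115, 0.406, -0.001]
wrist_force: [-1.0, -0.3, -0.5]
grip_width: 85.3
grip_force: 0.0
```

servo_tool --increments '[{"tx": 0.22,"ty": -0.42,"tz": 0,"twist": 0},{"tx": 0.456,"ty": -0.854,"tz": 0,"twist": 0},{"tx": 0.456,"ty": -0.854,"tz": 0,"twist": 0},{"tx": 0.456,"ty": -0.854,"tz": 0,"twist": 0}]'

```text
clock: 15.3
tool_pos: [560.6, 271.7, 283.7]
ee_rot: [3.114, 0.407, -0.002]
wrist_force: [-0.9, -0.1, -0.6]
grip_width: 85.4
grip_force: 0.0
```

```bash
python3 - <<'E'
from h import *
s=robot.read_state(); im=robot.get_image("wrist"); print(s["tool_pos"],s["ee_rot"])
x0,y0=150,70
cr=cv2.convertScaleAbs(cv2.resize(im[y0:y0+200,x0:x0+260],None,fx=3,fy=3,interpolation=cv2.INTER_CUBIC),alpha=1.8,beta=20)
for i in range(0,260,10):
    L=14 if i%20==0 else 6
    cv2.line(cr,(i*3,0),(i*3,L),(0,0,255),1);cv2.line(cr,(0,i*3),(L,i*3),(0,0,255),1)
    if i%40==0: cv2.putText(cr,str(x0+i),(i*3+2,24),0,.4,(0,0,255));cv2.putText(cr,str(y0+i),(16,i*3+4),0,.4,(0,0,255))
cv2.imwrite("pics/w3.png",cr); np.save("s3.npy",[s["tool_pos"],s["ee_rot"]])
a=.26;c,si=np.cos(a),np.sin(a)
for u,v in ((8,10),(8,-10),(-8,-10),(-8,10)): print(u,v,proj("wrist",(559.5+c*u-si*v,272.5+si*u+c*v,210),s))
E
```

```text
[560.5867594  271.74146252 283.72921735] [ 3.11426990e+00  4.07224189e-01 -1.77615118e-03]
8 10 [261.4 209.8]
8 -10 [290.  209.7]
-8 -10 [289.7 230.9]
-8 10 [261.8 230.9]
```

View pics/w3.png

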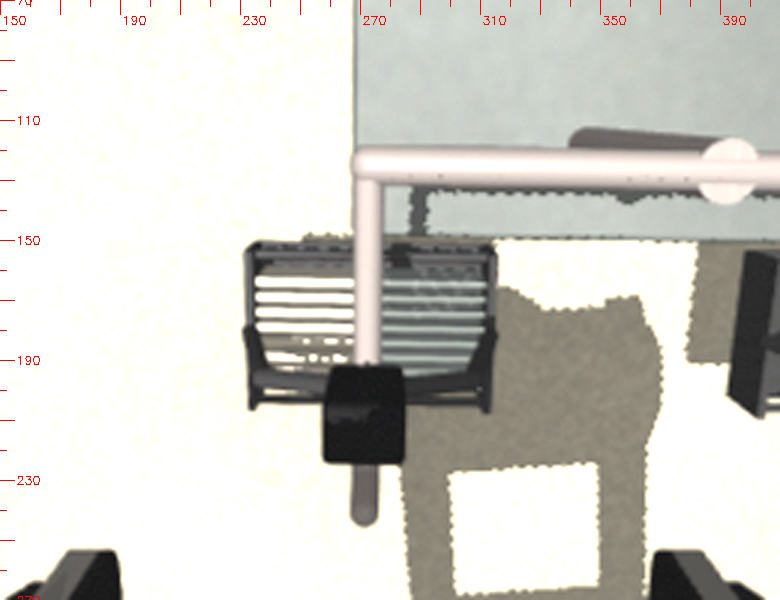

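Wrist view: the full rack's labelled slides are clear. Its grip block's top face spans about x 258–285 with its lower edge at y 224, and the cross bar is parallel to the image rows, so the yaw is right. I'll check the offset and height with a triangulation.

```bash
python3 - <<'E'
from h import *
p,r=np.load("s3.npy"); s=dict(tool_pos=p,ee_rot=r); w=lambda q:ray("wrist",q,s)
X=np.array([.966,.258,0])
e=atz(w((271.3,224.3)),210); print("block",e,e+8*X)
print("bar corner wrist+scene", tri([w((272.5,125)),ray("scene",(371.5,169))]), atz(w((272.5,125)),173)-60*X)
# block top -x edge: wrist + scene(top of block) + top view
print(tri([w((271.3,215)),ray("scene",(352.3,150.5)),ray("top",(175.5,201))]), tri([w((271.3,215)),ray("top",(175.5,201))]))
for z in (210,174): print(z,[proj(n,(563.6,276.7,z)) for n in ("scene","top")])
E
```

```text
block [555.8 274.8 210. ] [563.528 276.864 210.   ]
bar corner wrist+scene (array([618.4, 290.7, 171.4]), [1.8, 1.8]) [562.24 275.72 173.  ]
(array([560.6, 275.7, 214.1]), [3.5, 2.9, 1.4]) (array([561.5, 276.3, 206.8]), [0.1, 0.1])
210 [array([353.9, 152.8]), array([175.1, 199.9])]
174 [array([352.2, 164. ]), array([178.2, 203.2])]
```

servo_tool --increments '[{"tx": 0.036,"ty": -0.046,"tz": 0.3,"twist": 0},{"tx": 0.036,"ty": -0.046,"tz": 0.6,"twist": 0},{"tx": 0.036,"ty": -0.046,"tz": 0.6,"twist": 0}]'

```text
clock: 15.72
tool_pos: [561.0, 275.4, 233.8]
ee_rot: [3.114, 0.406, -0.008]
wrist_force: [-0.3, 0.3, 0.1]
grip_width: 85.5
grip_force: 0.0
```

servo_tool --increments '[{"tx": 0,"ty": 0,"tz": 0.2,"twist": 0},{"tx": 0,"ty": 0,"tz": 0.38,"twist": 0},{"tx": 0,"ty": 0,"tz": 0.48,"twist": 0},{"tx": 0,"ty": 0,"tz": 0.48,"twist": 0}]'

```text
clock: 16.23
tool_pos: [561.6, 277.0, 196.9]
ee_rot: [3.114, 0.409, -0.003]
wrist_force: [-0.3, 0.0, -0.1]
grip_width: 85.8
grip_force: 0.0
```

servo_tool --increments '[{"tx": 0,"ty": 0,"tz": 0,"twist": 0},{"tx": 0,"ty": 0,"tz": 0,"twist": 0},{"tx": 0,"ty": 0,"tz": 0,"twist": 0},{"tx": 0,"ty": 0,"tz": 0,"twist": 0},{"tx": 0,"ty": 0,"tz": 0,"twist": 0},{"tx": 0,"ty": 0,"tz": 0,"twist": 0},{"tx": 0,"ty": 0,"tz": 0,"twist": 0},{"tx": 0,"ty": 0,"tz": 0,"twist": 0}]' --gripper 0 --grip_force 60

```text
clock: 17.23
tool_pos: [562.4, 277.2, 198.5]
ee_rot: [-3.115, -0.409, -0.002]
wrist_force: [0.9, -0.3, 2.6]
grip_width: 18.9
grip_force: 59.3
```

servo_tool --increments '[{"tx": 0,"ty": 0,"tz": -0.1,"twist": 0},{"tx": 0,"ty": 0,"tz": -0.2,"twist": 0},{"tx": 0,"ty": 0,"tz": -0.3,"twist": 0},{"tx": 0,"ty": 0,"tz": -0.42,"twist": 0},{"tx": 0,"ty": 0,"tz": -0.42,"twist": 0},{"tx": 0,"ty": 0,"tz": -0.42,"twist": 0}]'

```text
clock: 17.98
tool_pos: [562.0, 277.1, 231.5]
ee_rot: [3.115, 0.409, -0.0]
wrist_force: [1.0, 0.5, -2.9]
grip_width: 19.1
grip_force: 58.7
```

servo_tool --increments '[{"tx": -0.15,"ty": 0,"tz": 0,"twist": 0},{"tx": -0.35,"ty": 0,"tz": 0,"twist": 0},{"tx": -0.55,"ty": 0,"tz": 0,"twist": 0},{"tx": -0.8,"ty": 0,"tz": 0,"twist": 0},{"tx": -1,"ty": 0,"tz": 0,"twist": 0},{"tx": -1,"ty": 0,"tz": 0,"twist": 0}]'

```text
clock: 18.73
tool_pos: [483.5, 256.2, 231.6]
ee_rot: [-3.115, -0.409, -0.0]
wrist_force: [0.5, 0.3, -3.1]
grip_width: 18.9
grip_force: 58.7
```

servo_tool --increments '[{"tx": -0.2,"ty": 0,"tz": 0,"twist": 0},{"tx": -0.4,"ty": 0,"tz": 0,"twist": 0},{"tx": -0.5,"ty": 0,"tz": 0,"twist": 0},{"tx": -0.5,"ty": 0,"tz": 0,"twist": 0}]'

```text
clock: 19.23
tool_pos: [446.2, 246.1, 231.7]
ee_rot: [-3.115, -0.409, -0.001]
wrist_force: [0.6, 0.6, -3.0]
grip_width: 19.0
grip_force: 58.7
```

```bash
python3 - <<'E'
from h import *
im=robot.get_image("scene"); 
cv2.imwrite("pics/m3.png",cv2.convertScaleAbs(cv2.resize(im[100:300,200:440],None,fx=3,fy=3),alpha=1.6,beta=10))
E
```

```text
(no output)
```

View pics/m3.png

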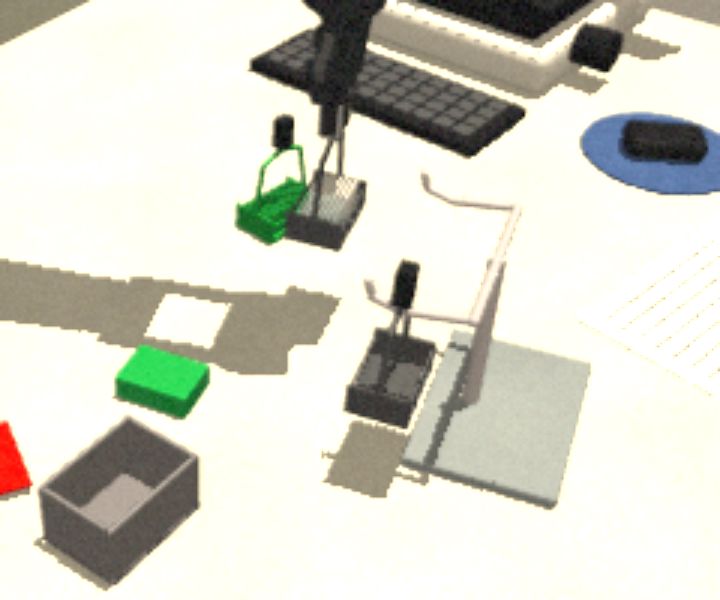

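The rack hangs upright and clear of the stand, at about (325,210) in the crop, and the empty rack is undisturbed. I'm carrying it to the dish.

servo_tool --increments '[{"tx": -0.04,"ty": 0.2,"tz": 0,"twist": 0},{"tx": -0.08,"ty": 0.4,"tz": 0,"twist": 0},{"tx": -0.12,"ty": 0.63,"tz": 0,"twist": 0},{"tx": -0.164,"ty": 0.862,"tz": 0,"twist": 0}]'

```text
clock: 19.77
tool_pos: [451.5, 174.4, 231.6]
ee_rot: [3.115, 0.407, 0.0]
wrist_force: [0.5, 0.1, -2.8]
grip_width: 19.1
grip_force: 59.0
```

servo_tool --increments '[{"tx": -0.05,"ty": 0.29,"tz": 0,"twist": 0},{"tx": -0.11,"ty": 0.58,"tz": 0,"twist": 0},{"tx": -0.164,"ty": 0.862,"tz": 0,"twist": 0}]'

```text
clock: 20.15
tool_pos: [456.5, 104.2, 231.6]
ee_rot: [3.115, 0.407, 0.0]
wrist_force: [0.5, -0.1, -3.5]
grip_width: 19.0
grip_force: 59.0
```

servo_tool --increments '[{"tx": -0.05,"ty": 0.29,"tz": 0,"twist": 0},{"tx": -0.11,"ty": 0.58,"tz": 0,"twist": 0},{"tx": -0.164,"ty": 0.862,"tz": 0,"twist": 0}]'

```text
clock: 20.52
tool_pos: [461.4, 34.2, 231.6]
ee_rot: [3.115, 0.407, 0.0]
wrist_force: [-0.9, -1.1, -3.6]
grip_width: 19.0
grip_force: 59.0
```

servo_tool --increments '[{"tx": -0.05,"ty": 0.29,"tz": 0,"twist": 0},{"tx": -0.11,"ty": 0.58,"tz": 0,"twist": 0},{"tx": -0.164,"ty": 0.862,"tz": 0,"twist": 0}]'

```text
clock: 20.9
tool_pos: [466.4, -35.8, 231.7]
ee_rot: [3.115, 0.407, 0.0]
wrist_force: [0.7, 0.3, -2.7]
grip_width: 19.0
grip_force: 59.0
```

servo_tool --increments '[{"tx": -0.05,"ty": 0.29,"tz": 0,"twist": 0.05},{"tx": -0.1,"ty": 0.52,"tz": 0,"twist": 0.1},{"tx": -0.14,"ty": 0.72,"tz": 0,"twist": 0.15},{"tx": -0.164,"ty": 0.862,"tz": 0,"twist": 0.195},{"tx": -0.164,"ty": 0.862,"tz": 0,"twist": 0.195},{"tx": -0.164,"ty": 0.862,"tz": 0,"twist": 0.195}]'

```text
clock: 21.65
tool_pos: [471.5, -104.1, 231.5]
ee_rot: [-3.141, 0.071, 0.0]
wrist_force: [0.6, 0.9, -3.1]
grip_width: 19.1
grip_force: 59.0
```

servo_tool --increments '[{"tx": 0,"ty": 0,"tz": 0.12,"twist": 0},{"tx": 0,"ty": 0,"tz": 0.25,"twist": 0},{"tx": 0,"ty": 0,"tz": 0.38,"twist": 0},{"tx": 0,"ty": 0,"tz": 0.45,"twist": 0},{"tx": 0,"ty": 0,"tz": 0.45,"twist": 0},{"tx": 0,"ty": 0,"tz": 0.45,"twist": 0}]'

```text
clock: 22.4
tool_pos: [472.0, -104.0, 196.0]
ee_rot: [3.141, -0.071, 0.001]
wrist_force: [0.7, -0.0, -3.5]
grip_width: 19.1
grip_force: 59.1
```

```bash
python3 - <<'E'
from h import *
s=robot.read_state(); im=robot.get_image("wrist"); t=robot.get_image("top"); sc=robot.get_image("scene"); print(s["tool_pos"],s["ee_rot"])
def crop(im,x0,y0,w,h,k):
    cr=cv2.convertScaleAbs(cv2.resize(im[y0:y0+h,x0:x0+w],None,fx=k,fy=k,interpolation=cv2.INTER_CUBIC),alpha=1.8,beta=20)
    for i in range(0,max(w,h),10):
        L=14 if i%20==0 else 6
        cv2.line(cr,(i*k,0),(i*k,L),(0,0,255),1);cv2.line(cr,(0,i*k),(L,i*k),(0,0,255),1)
        if i%40==0: cv2.putText(cr,str(x0+i),(i*k+2,24),0,.4,(0,0,255));cv2.putText(cr,str(y0+i),(16,i*k+4),0,.4,(0,0,255))
    return cr
a=crop(im,180,90,200,190,3); b=crop(sc,200,200,66,95,3)
b=np.vstack([b,np.zeros((570-285,198,3),np.uint8)]); c=crop(t,280,210,66,70,3); b[300:510]=c
cv2.imwrite("pics/w4.png",np.hstack([a,b])); np.save("s4.npy",[s["tool_pos"],s["ee_rot"]])
th=-.046;c,si=np.cos(th),np.sin(th)
for u,v in ((40,55),(40,-55),(-40,-55),(-40,55)): print("rim",u,v,proj("wrist",(471.5+c*u-si*v,-104+si*u+c*v,65),s))
for u,v in ((28,43),(28,-43),(-28,-43),(-28,43)): print("basket top",u,v,proj("wrist",(471.5+c*u-si*v,-104+si*u+c*v,106),s))
E
```

```text
[ 472.01697839 -103.98333048  195.97297602] [ 3.14058393e+00 -7.10478600e-02  8.84911971e-04]
rim 40 55 [212.7 152. ]
rim 40 -55 [342.1 152. ]
rim -40 -55 [336.6 238.3]
rim -40 55 [218.3 238.3]
basket top 28 43 [218.5 176.5]
basket top 28 -43 [336.1 176.5]
basket top -28 -43 [332.  246.1]
basket top -28 43 [222.7 246.2]
```

View pics/w4.png

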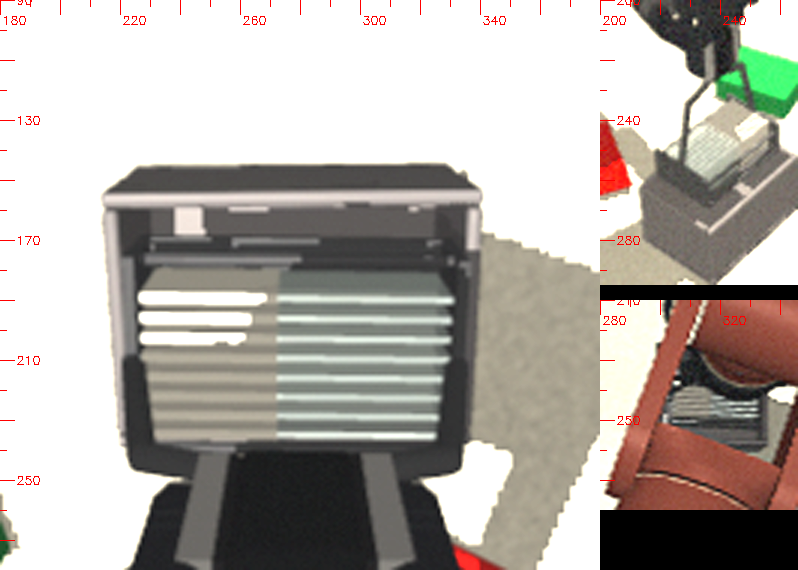

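The final view shows the rack centred in the dish mouth. The rim corners are at about (215,154) and (340,154), the basket's +x edge at y≈176, and the slides span x 226–331, all within about 1–2 mm of nominal. I'm lowering it slowly.

servo_tool --increments '[{"tx": 0,"ty": 0,"tz": 0.06,"twist": 0},{"tx": 0,"ty": 0,"tz": 0.12,"twist": 0},{"tx": 0,"ty": 0,"tz": 0.18,"twist": 0},{"tx": 0,"ty": 0,"tz": 0.24,"twist": 0},{"tx": 0,"ty": 0,"tz": 0.3,"twist": 0},{"tx": 0,"ty": 0,"tz": 0.36,"twist": 0},{"tx": 0,"ty": 0,"tz": 0.4,"twist": 0},{"tx": 0,"ty": 0,"tz": 0.4,"twist": 0}]'

```text
clock: 23.55
tool_pos: [471.6, -103.9, 163.2]
ee_rot: [-3.141, 0.071, 0.001]
wrist_force: [0.4, -0.0, -2.9]
grip_width: 18.6
grip_force: 59.0
```

servo_tool --increments '[{"tx": 0,"ty": 0,"tz": 0.06,"twist": 0},{"tx": 0,"ty": 0,"tz": 0.12,"twist": 0},{"tx": 0,"ty": 0,"tz": 0.18,"twist": 0},{"tx": 0,"ty": 0,"tz": 0.24,"twist": 0},{"tx": 0,"ty": 0,"tz": 0.3,"twist": 0},{"tx": 0,"ty": 0,"tz": 0.36,"twist": 0},{"tx": 0,"ty": 0,"tz": 0.4,"twist": 0},{"tx": 0,"ty": 0,"tz": 0.4,"twist": 0}]'

```text
clock: 24.55
tool_pos: [471.6, -103.9, 131.2]
ee_rot: [-3.141, 0.071, 0.001]
wrist_force: [-0.5, -0.3, -3.4]
grip_width: 19.0
grip_force: 59.0
```

servo_tool --increments '[{"tx": 0,"ty": 0,"tz": 0.02,"twist": 0},{"tx": 0,"ty": 0,"tz": 0.04,"twist": 0},{"tx": 0,"ty": 0,"tz": 0.05,"twist": 0},{"tx": 0,"ty": 0,"tz": 0.06,"twist": 0},{"tx": 0,"ty": 0,"tz": 0.06,"twist": 0}]'

```text
clock: 25.18
tool_pos: [471.7, -103.9, 126.7]
ee_rot: [-3.141, 0.071, 0.0]
wrist_force: [-0.0, 0.8, -3.4]
grip_width: 19.3
grip_force: 59.0
```

servo_tool --increments '[{"tx": 0,"ty": 0,"tz": 0.01,"twist": 0},{"tx": 0,"ty": 0,"tz": 0.02,"twist": 0},{"tx": 0,"ty": 0,"tz": 0.025,"twist": 0},{"tx": 0,"ty": 0,"tz": 0.025,"twist": 0}]'

```text
clock: 25.68
tool_pos: [472.3, -104.0, 126.5]
ee_rot: [3.141, -0.071, 0.001]
wrist_force: [-3.2, 1.9, 6.4]
grip_width: 19.2
grip_force: 60.3
```

Contact came at TCP 126.5, which matches the 121.5 mm grip offset plus the 5 mm floor. I'm releasing and retreating straight up.

servo_tool --increments '[{"tx": 0,"ty": 0,"tz": -0.01,"twist": 0},{"tx": 0,"ty": 0,"tz": -0.01,"twist": 0},{"tx": 0,"ty": 0,"tz": -0.01,"twist": 0}]'

```text
clock: 26.05
tool_pos: [472.1, -104.0, 126.5]
ee_rot: [3.141, -0.071, 0.001]
wrist_force: [-2.9, 1.0, 6.1]
grip_width: 19.5
grip_force: 60.0
```

servo_tool --increments '[{"tx": 0,"ty": 0,"tz": 0,"twist": 0},{"tx": 0,"ty": 0,"tz": 0,"twist": 0},{"tx": 0,"ty": 0,"tz": 0,"twist": 0},{"tx": 0,"ty": 0,"tz": 0,"twist": 0},{"tx": 0,"ty": 0,"tz": 0,"twist": 0},{"tx": 0,"ty": 0,"tz": 0,"twist": 0},{"tx": 0,"ty": 0,"tz": 0,"twist": 0}]' --gripper 1

```text
clock: 26.92
tool_pos: [471.8, -104.0, 125.6]
ee_rot: [3.141, -0.071, 0.0]
wrist_force: [-1.1, -0.6, -0.4]
grip_width: 85.5
grip_force: 0.0
```

servo_tool --increments '[{"tx": 0,"ty": 0,"tz": -0.15,"twist": 0},{"tx": 0,"ty": 0,"tz": -0.4,"twist": 0},{"tx": 0,"ty": 0,"tz": -0.7,"twist": 0},{"tx": 0,"ty": 0,"tz": -1,"twist": 0}]'

```text
clock: 27.42
tool_pos: [471.9, -104.0, 207.4]
ee_rot: [3.14, -0.071, 0.002]
wrist_force: [0.0, -0.6, -1.2]
grip_width: 85.2
grip_force: 0.0
```

servo_tool --increments '[{"tx": 0,"ty": 0,"tz": -0.5,"twist": 0},{"tx": 0,"ty": 0,"tz": -1,"twist": 0},{"tx": 0,"ty": 0,"tz": -1,"twist": 0},{"tx": 0,"ty": 0,"tz": -1,"twist": 0}]'

```text
clock: 27.92
tool_pos: [471.6, -103.9, 285.8]
ee_rot: [3.141, -0.071, 0.0]
wrist_force: [0.0, 0.2, -1.4]
grip_width: 85.4
grip_force: 0.0
```

```bash
python3 - <<'E'
from h import *
s=robot.read_state(); im=robot.get_image("wrist"); t=robot.get_image("top")
# black grip block top (z=138) in wrist view vs prediction
th=-.046;c,si=np.cos(th),np.sin(th)
pr=np.array([proj("wrist",(471.5+c*u-si*v,-104+si*u+c*v,138),s) for u,v in((8,10),(8,-10),(-8,-10),(-8,10))]);print(pr.tolist())
b=(im.max(2)<26).astype(np.uint8); n,l,st,ce=cv2.connectedComponentsWithStats(b)
print([ (st[i].tolist(),ce[i].round(1).tolist()) for i in range(1,n) if 80<st[i,4]<4000 and 150<ce[i][0]<400])
print(s["tool_pos"],s["wrist_force"],s["grip_force"],np.abs(im.astype(int)).mean())
cv2.imwrite("pics/fin.png",im)
a=cv2.imread("pics/scene0.png"); sc=robot.get_image("scene"); print("empty rack patch diff",np.abs(a[183:243,313:345].astype(int)-sc[183:243,313:345]).mean())
E
```

```text
[[266.9, 183.3], [288.3, 183.3], [288.1, 199.6], [267.1, 199.6]]
[([235, 147, 10, 54, 279], [238.2, 172.9]), ([257, 146, 64, 58, 1340], [295.2, 183.4]), ([299, 258, 31, 27, 467], [313.4, 270.9])]
[ 471.64427011 -103.87284771  285.75776051] [ 0.02860418  0.22682943 -1.37882126] 0.0 97.98404053287982
empty rack patch diff 19.296180555555555
```

```bash
python3 - <<'E'
from h import *
a=cv2.imread("pics/scene0.png"); sc=robot.get_image("scene"); s=robot.read_state(); im=robot.get_image("wrist")
def m(A,B,x,y,w,h,r=14):
    R_=cv2.matchTemplate(B[y-r:y+h+r,x-r:x+w+r],A[y:y+h,x:x+w],cv2.TM_CCOEFF_NORMED);_,v,_,p=cv2.minMaxLoc(R_); return round(v,2),p[0]-r,p[1]-r
print("empty",m(a,sc,313,185,34,58),"bottle",m(a,sc,265,333,30,52),"petri",m(a,sc,302,302,40,35),"box",m(a,sc,237,214,34,24))
g=im.max(2)
for y in (190,194,198): print(y,g[y,255:302].tolist())
print("col",g[176:212,277].tolist()); print(s["wrist_force"])
E
```

```text
empty (0.84, 0, 0) bottle (1.0, 0, 0) petri (1.0, 0, 0) box (0.9, 0, 0)
190 [88, 89, 82, 77, 77, 77, 77, 76, 77, 77, 77, 76, 76, 46, 5, 7, 7, 6, 7, 8, 7, 5, 5, 5, 6, 6, 7, 6, 6, 6, 5, 7, 6, 4, 17, 28, 30, 32, 30, 31, 30, 31, 30, 30, 30, 31, 31]
194 [27, 28, 28, 28, 28, 27, 28, 28, 28, 28, 28, 28, 27, 16, 6, 4, 6, 6, 5, 6, 6, 6, 6, 6, 6, 6, 6, 6, 7, 6, 6, 6, 6, 5, 18, 26, 25, 25, 25, 25, 25, 26, 25, 25, 25, 25, 26]
198 [28, 28, 28, 28, 28, 28, 28, 28, 28, 28, 29, 28, 28, 26, 20, 14, 11, 11, 12, 12, 12, 12, 11, 10, 13, 11, 12, 11, 12, 11, 12, 12, 12, 17, 23, 26, 26, 24, 25, 25, 26, 24, 25, 26, 26, 25, 25]
col [5, 4, 4, 5, 5, 4, 5, 8, 6, 8, 6, 6, 6, 6, 5, 6, 5, 6, 6, 5, 6, 5, 11, 25, 26, 25, 27, 46, 96, 105, 71, 134, 162, 164, 164, 136]
[ 1.30246836  0.98680109 -0.25535069]
```

The block sits within about 1.5 mm of nominal, and the empty rack and bystanders have not moved. I'm handing in.

```bash
python3 -c "
from bench import robot
print(robot.sign_off())"
```

```text
the job is handed in; nothing more can be done
None
```

I handed the job in: the lid lies on the mat, handle up, and the full rack stands released in the dish, within about 1.5 mm of centre by the wrist camera; the empty rack and bystanders had not moved, and the sign-off gave no verdict.

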